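Tuck the service cover under the lapped flap and hold it flat

TASK

Close the service opening of the grey instrument case: pick up the loose light-grey metal cover by its black grip, tuck the cover's vented rear edge in under the free edge of the case's hinged rear flap without lifting the flap, slide it fully home, and press its front down flat against the copper spring strip. Work gently, never putting more than 40 N on the case, leave the other things on the bench where they are, and finish while still holding the cover pressed flat, so that a colleague can drive in its two screws.

Things in the scene. Friction and masses are not known exactly. Their poses are not given: they have to be found in the camera images.
- unit: Grey instrument case, fixed, 200 (x) x 160 (y) x 51 mm; origin at the centre of its underside on the mats (4 mm above the work surface), z up. Front panel (sockets, rocker) faces its -x, flap at +x. The front half of its top is open: front and side ledges at z = 41.5 mm, rear ledge 44 mm. Side cheeks at y = +-76 mm reach z = 49 mm. Only the strip stands above the front ledge.
- unit_home (a point): Where the middle of the cover's lower rear edge lies when fully home and flat: x = 20, y = 0, z = 44 mm in the case's frame, same axes. It is in the pocket under the flap, 5 mm high (rear ledge z = 44, flap underside z = 49 mm), with a stop at x = 21.5 mm. The rear ledge reaches forward to x = -22 mm, its front lip bent down, so the cover's edge can be set on it in front of the flap and slid in.
- unit_front (a point): Middle of the case's upper front: x = -100, y = 0, z = 44 mm in the case's frame. Fully home and level, the cover's lower front edge lies here, flush with the front panel; it then bears on the rear ledge and on the strip, 2.5 mm above the front ledge.
- flap (a joint): Hinge of the light-grey metal rear flap, rad: 0 lying closed on the cheeks by its own weight, grows as its front edge is lifted (0.01 rad is about 0.9 mm at the edge). 2 mm sheet, 150 g, hinged at the case's back (x = 95, z = 51 mm in the case's frame).
- flap_edge (a point): Middle of the underside of the flap's flat, where its turned-up lip begins: case frame x = 4, z = 49 mm. From here the lip rises forwards at about 32 degrees, to x = -4 mm, about 5 mm higher, and leads the cover's edge in. Home, the cover is 16 mm past this point.
- strip (a joint): Copper spring contact strip on the front ledge, 8 mm (x) x 104 mm (y), centred at x = -88 mm in the case's frame, in m: 0 standing with its top at z = 49 mm, 0.005 pushed down level with the rear ledge (cover flat), at most 0.0075. It resists with 4 N at first, 12 N at 0.005, 16 N at 0.0075; the cover's own weight does not press it down.
- cover: Loose light-grey metal cover, plate 120 (x) x 144 (y) x 3 mm, about 200 g, flat on the mat, grip up; origin at the centre of the plate's underside, z up. +x points to its rear edge (vent slots near it; to be tucked), -x to its front edge (screw holes in the corners). Home, its origin is at x = -40, y = 0, z = 44 mm in the case's frame, axes along the case's.
- cover_rear (a point): Middle of the lower rear edge of the cover: x = 60, y = 0, z = 0 mm in its frame.
- cover_grip (a point): Where to hold the cover: x = -20, y = 0, z = 27 mm in its frame. The black grip is an upright flat-sided block, 12 mm thick (cover's x), 54 mm long (y), centred here, its top 31 mm above the plate's underside; its foot is 18 x 70 mm and reaches 6 mm above the underside. Fingers close along the cover's x.
- flux_pot: Flux pot, white with a lid, 48 mm across, 74 mm high, origin at the centre of its underside; stays where it is.
- paste_tin: Orange and white paste tin, 64 mm across, 24 mm high, origin at the centre of its underside; stays where it is.
- wire_spool: Spool of copper wire with teal flanges, 58 mm across, 30 mm high, origin at the centre of its underside; stays where it is.
- adapter: Black power adapter, a plain oblong block, 41 (x) x 118 (y) x 26 mm, lying on the mat on the side where the cover is not; origin at the centre of its underside; stays where it is.
- rosin_jar: Amber jar, 60 mm across, 51 mm high, origin at the centre of its underside; stays where it is.

How it is judged (in metres and radians):
On the way, in this order (a step that is already met when the one before it is completed fails the run):
1. the cover is picked up: its rear edge is lifted 30 mm or more (height (world z) of cover_rear above 0.035 m), for 0.1 s.
2. the cover's rear edge has entered under the flat of the flap (x of cover_rear in the frame of unit above 0.008 m and z of cover_rear in the frame of unit between 0.04 and 0.0475 m and value of joint flap below 0.08 rad), for 0.1 s.
At the end, for the whole second after the job is handed in: Cover's rear edge under the flap: within 6 mm of home, 7 mm of the middle, 2.5 mm of ledge height; cover aligned within 0.08 rad, flat within 0.03 rad; strip pressed down over 3 mm; flap closed (under 0.025 rad); fingers still bear on the cover with over 4 N; cover still (x of cover_rear in the frame of unit between 0.014 and 0.024 m and y of cover_rear in the frame of unit between -0.007 and 0.007 m and z of cover_rear in the frame of unit between 0.0415 and 0.0465 m and angle between the x axis of cover and the x axis of unit, either way round below 0.08 rad and angle between the z axis of cover and the z axis of unit, either way round below 0.03 rad and value of joint strip above 0.003 m and value of joint flap below 0.025 rad and contact force between the fingers and cover above 4 N and linear speed of cover below 0.02 m/s); the arm keeps its last pose, push and grip.
It fails at once if the flap is lifted by more than 0.1 rad (about 9 mm at its edge) (value of joint flap above 0.1 rad).
It fails at once if more than 40 N between the cover and the case (contact force between cover and unit above 40 N).
It fails at once if more than 40 N between the robot and the case (contact force between the arm and unit above 40 N).
It fails at once if the pot, the tin, the jar, the spool or the black adapter is moved by more than 20 mm (distance of any of flux_pot, paste_tin, wire_spool, rosin_jar, adapter from where it was at the start of the episode above 0.02 m).
It also fails if it takes over 42 s, if anything falls off the work surface, if the arm or the gripper's body presses on something with over 40 N, if the wrist force passes 120 N, or if a joint passes its speed limit or range.

ROBOT

A 6-joint arm with a two-finger parallel gripper is mounted at the origin on a cart in front of the work surface, level with it; the furniture and walls round the work are solid. World frame = base frame: x ahead of the robot, y to its left, z up, the work surface at z = 0. Lengths are in mm, angles in rad, forces in N, time in s.
With the tool pointing down it reaches from about 225 to 725 mm from the base axis. Payload 3.1 kg.
Tool frame: the origin (TCP) lies at the very end of the fingers, on their centre line; the grasp point (between the pads) lies 19 mm behind it (env.grip_point_offset is the distance from the TCP to the grasp point, in mm); z points along the fingers, y is the line along which they close (so a half turn about z gives the same grasp; the last joint's range is limited). The gripper opens to 85 mm and grips with 20 to 120 N. Pads are 22 mm wide; open, the fingers measure 114 mm over their backs; the gripper's body (76 mm by 85 mm) begins 54 mm behind the grasp point. The pads swing forward as they close: fully open they stand 13 mm farther back than shut.
Start: joints at [1.2, 0.048, 0.099, 1.622, 0, 1.443], TCP at [126.229, 509.592, 231.312] pointing down, gripper open.
Joint ranges: [-2.91, 2.91], [-0.99, 1.94], [-1.21, 1.42], [-2.12, 2.29], [-1.49, 1.47], [-3.14, 3.14]. Speed limits (rad/s): [2.79, 2.79, 3.14, 3.14, 3.14, 3.14].

INTERFACE

Orientations are given as [roll, pitch, yaw] about the fixed x, y, z axes, in that order (R = Rz(yaw) Ry(pitch) Rx(roll)).
In Python, from workcell import env gives the robot as it stands.
- The arm moves only by the shell command python3 shift.py, which reads ROWS from standard input. ROWS is one flat JSON list of numbers that holds 1 to 20 rows one after another, with no inner brackets; each row has 7 numbers: the opening from 0.0 (shut) to 1.0 (fully open), then dx, dy, dz in units of 20 mm, then a rotation vector rx, ry, rz in rad; each row is the pose to reach, as a shift and turn from the pose commanded when the command began, along the tool's axes at that moment; what a row does not reach only later rows make up. A row lasts 1/12 s, in which the tool goes at most 41.7 mm and 0.125 rad, less where a joint would pass 70% of its speed; a pose out of reach is approached as far as the arm can. The fingers move at their own pace and stop on an object; the grip force is fixed at half the most. Time passes only in rows, so rows that do not move let the fingers close. It prints the time, the measured TCP pose, the force, the opening and the grip force at its end. Input that does not fit is refused with a message, and nothing moves.
- env.get_state(): the state, without advancing time (a new reading comes with each control period).
- env.capture(name): name is "side" or "top"; returns a dict with "color" (420x560x3 uint8, red, green, blue), "fovy" (degrees; the focal length in pixels is half the picture's height over the tangent of half this angle, whatever the lens; pixels are square), "cx", "cy" (the principal point, pixels), "pose" (4x4, takes a point from camera to world coordinates). Camera axes: x right, y up, looking along -z (the intrinsics and any distortion apply to the point x, -y, -z); pixel columns grow to the right and rows downward; lengths in mm; the calibration is good to about 2 mm. A picture is of the moment at which its call begins. There is no depth.
- env.sign_off(): hands the job in; it is judged then, once.
The state is a dict: "clock": time; "q": joint angles; "qvel": joint speeds; "effort": joint torques, N m; "position": TCP position; "tool_rot": TCP orientation; "ft_force": force on the tool from outside, world axes, zero at the start; "wrist_torque": the same for the moment, N m; "grip_width": opening from 0.0 (shut) to 1.0 (fully open); "grip_force": force on a finger pad.
Only numpy, scipy, OpenCV 4.12 (cv2) and the standard library are available. Lean on these libraries where they do the work, as an engineer would, in place of code of your own. Each camera call takes 0.05 s, during which the arm holds its last target. There are 200 camera calls.

## Working session

There is one attempt and no reset: what is moved stays moved. The work goes in short steps, Python scripts to look and compute and a shell command to move; the robot and the scene stay as the last step left them, time stands still between calls to the robot, and variables do not carry over. Pictures are saved under pics/ and viewed, at most 10 in all, crops included, and the job is handed in when it is done.

```bash
ls; mkdir -p pics; python3 - <<'E'
from workcell import env
import cv2
for n in("side","top"):
    c=env.capture(n); cv2.imwrite(f"pics/{n}0.png",c["color"][:,:,::-1]); print(n,{k:v for k,v in c.items() if k!="color"})
print(env.get_state(), env.grip_point_offset)
E
```

```text
pics
shift.py
workcell.py
side {'fovy': 46.89643956951325, 'cx': 282.61480191491046, 'cy': 216.0171796570295, 'pose': array([[-9.97458275e-01,  4.67708301e-02, -5.37538679e-02,
         4.78163847e+02],
       [-7.12054459e-02, -6.26744559e-01,  7.75964588e-01,
         1.01833728e+03],
       [ 2.60256366e-03,  7.77819868e-01,  6.28481885e-01,
         8.72918355e+02],
       [ 0.00000000e+00,  0.00000000e+00,  0.00000000e+00,
         1.00000000e+00]])}
top {'fovy': 44.13909368196801, 'cx': 276.2923961850634, 'cy': 204.35982178464394, 'pose': array([[-2.64079291e-02,  9.97871001e-01, -5.96329389e-02,
         4.80232968e+02],
       [-9.99632571e-01, -2.67250832e-02, -4.52702002e-03,
        -2.38026073e+01],
       [-6.11107725e-03,  5.94914787e-02,  9.98210107e-01,
         1.42201554e+03],
       [ 0.00000000e+00,  0.00000000e+00,  0.00000000e+00,
         1.00000000e+00]])}
{'clock': 0.1, 'q': array([ 1.20020047e+00,  4.86848333e-02,  9.77268004e-02,  1.62198657e+00,
       -1.66376278e-06,  1.44300357e+00]), 'qvel': array([-0.00074601, -0.00255716,  0.00386142, -0.00143113, -0.00162895,
       -0.00126906]), 'effort': array([ 2.46040116e-03, -3.39851725e+01,  3.20935464e+01,  1.57798216e-02,
       -1.17833597e-04,  6.69879043e-06]), 'position': array([126.02910698, 509.07645869, 230.21607548]), 'tool_rot': array([-3.13946168e+00, -2.72137298e-04,  2.89878926e+00]), 'ft_force': array([ 0.55213416, -0.5068665 ,  0.18398447]), 'wrist_torque': array([ 0.0142421 , -0.01055758, -0.02591454]), 'grip_force': 0.0, 'grip_width': 1.0021827673151937} 18.700000000000003
```

View pics/side0.png

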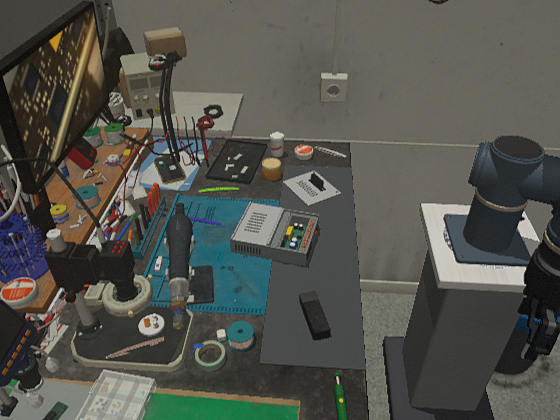

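View pics/top0.png

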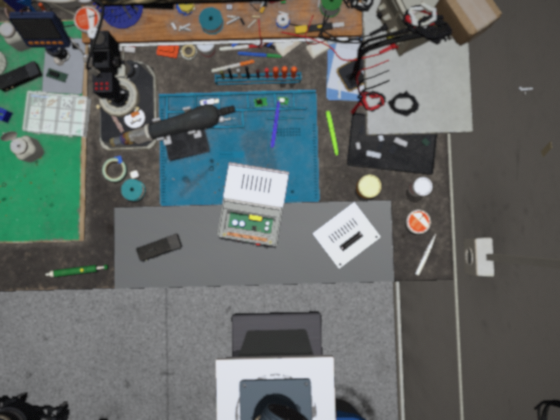

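The side view shows the case near (275,232), the cover near (312,187) and the adapter at (315,315). In the top view the case is at (253,205), with its flap towards image top (+x). The cover is at (347,234), its vents facing up-left. Next I'll enlarge these areas.

```bash
python3 - <<'E'
import cv2,numpy as np
s=cv2.imread("pics/side0.png");t=cv2.imread("pics/top0.png")
def mk(im,x,y,w,h,k): return cv2.resize(im[y:y+h,x:x+w],None,fx=k,fy=k,interpolation=cv2.INTER_CUBIC)
cv2.imwrite("pics/cs.png",mk(s,222,155,130,115,6))   # 780x690 -> resize below
a=mk(s,222,160,130,100,6);cv2.imwrite("pics/cs.png",a)
cv2.imwrite("pics/ct.png",mk(t,212,155,175,118,4.5))
E
```

```text
(no output)
```

View pics/cs.png

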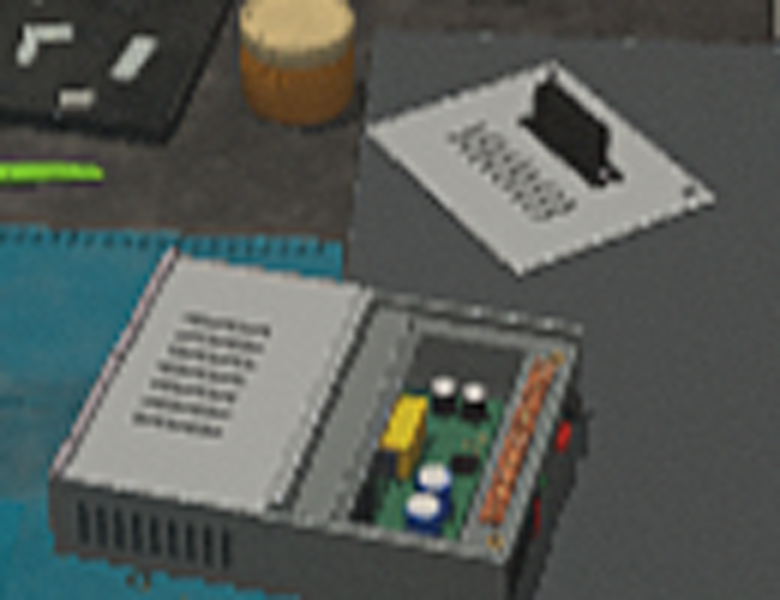

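View pics/ct.png

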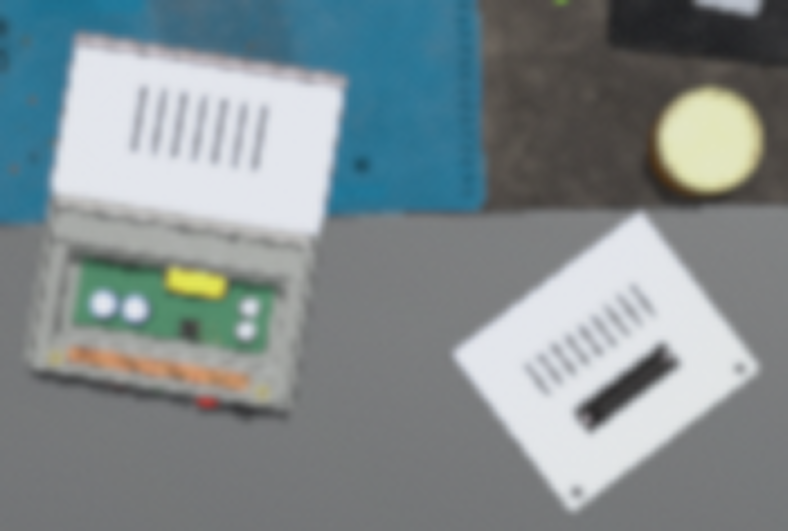

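Both crops are clear. The cover's plate corners in the side view are at about (368,130), (553,62), (713,198) and (520,272) of the crop. The flap, with its vent slots and turned-up lip, and the copper strip can be seen in both views. Now I'll measure.

```bash
cat > h.py <<'E'
import cv2,numpy as np
from workcell import env
def K(c):
    f=210/np.tan(np.radians(c["fovy"]/2)); return f
def proj(c,P):
    P=np.atleast_2d(P); R=c["pose"][:3,:3]; p=(P-c["pose"][:3,3])@R; f=K(c)
    return np.c_[c["cx"]+f*p[:,0]/-p[:,2], c["cy"]-f*p[:,1]/-p[:,2]]
def ray(c,uv):
    uv=np.atleast_2d(uv);f=K(c)
    d=np.c_[(uv[:,0]-c["cx"])/f,-(uv[:,1]-c["cy"])/f,-np.ones(len(uv))]@c["pose"][:3,:3].T
    return c["pose"][:3,3],d/np.linalg.norm(d,axis=1)[:,None]
def onz(c,uv,z):
    o,d=ray(c,uv); return o+d*((z-o[2])/d[:,2])[:,None]
def tri(c1,u1,c2,u2):
    out=[]
    for a,b in zip(np.atleast_2d(u1),np.atleast_2d(u2)):
        o1,d1=ray(c1,a);o2,d2=ray(c2,b);d1=d1[0];d2=d2[0]
        s=np.linalg.lstsq(np.c_[d1,-d2],o2-o1,rcond=None)[0]
        p,q=o1+s[0]*d1,o2+s[1]*d2; out.append([*(p+q)/2,np.linalg.norm(p-q)])
    return np.array(out)
def quad(mask):
    """largest blob -> 4 corners from lines fitted to its subpixel outline"""
    cs,_=cv2.findContours(mask.astype(np.uint8),cv2.RETR_EXTERNAL,cv2.CHAIN_APPROX_NONE)
    k=max(cs,key=cv2.contourArea); h=cv2.convexHull(k)
    for e in np.arange(2,20,.5):
        q=cv2.approxPolyDP(h,e,True)[:,0]
        if len(q)<=4: break
    q=q.astype(float); pts=k[:,0].astype(float); L=[]
    for i in range(4):
        a,b=q[i],q[(i+1)%4]; t=(b-a)/np.linalg.norm(b-a); n=np.array([-t[1],t[0]])
        s=(pts-a)@t; m=(abs((pts-a)@n)<2)&(s>4)&(s<np.linalg.norm(b-a)-4)
        vx,vy,x,y=cv2.fitLine(pts[m].astype(np.float32),cv2.DIST_HUBER,0,.01,.01).ravel()
        L.append(np.array([-vy,vx,vy*x-vx*y]))
    C=[np.cross(L[i-1],L[i]) for i in range(4)]
    return np.array([c[:2]/c[2] for c in C])
def white(c,roi,thr,up=4):
    x,y,w,h=roi; im=cv2.resize(c["color"][y:y+h,x:x+w],None,fx=up,fy=up,interpolation=cv2.INTER_CUBIC)
    hsv=cv2.cvtColor(im,cv2.COLOR_RGB2HSV); m=(hsv[...,2]>thr)&(hsv[...,1]<50)
    return cv2.morphologyEx(m.astype(np.uint8),cv2.MORPH_OPEN,np.ones((9,9)))
def wquad(c,roi,thr,up=4):
    return (quad(white(c,roi,thr,up))+.5)/up-.5+np.array(roi[:2])
E
python3 - <<'E'
from h import *
np.set_printoptions(precision=1,suppress=True)
s=env.capture("side");t=env.capture("top")
for n,c,rs in(("side",s,[(278,163,68,46),(222,195,64,52)]),("top",t,[(308,195,78,80),(215,155,78,53)])):
    for r in rs:
        im=c["color"][r[1]:r[1]+r[3],r[0]:r[0]+r[2]]; v=im.max(2); print(n,np.percentile(v,[5,25,50,75,95]))
def order(c,q,z):
    p=onz(c,q,z); ctr=p.mean(0); a=np.arctan2(*(p-ctr)[:,[1,0]].T); return a
import itertools
for name,rs,rt,z in(("cover",(278,163,68,46),(308,195,78,80),7),("flap",(222,195,64,52),(215,155,78,53),55)):
    qs=wquad(s,rs,135);qt=wquad(t,rt,185)
    ps,pt=onz(s,qs,z)[:,:2],onz(t,qt,z)[:,:2]
    idx=[np.argmin(np.linalg.norm(pt-p,axis=1)) for p in ps]
    T=tri(s,qs,t,qt[idx]); print(name,"\n",qs,"\n",qt[idx],"\n",np.c_[ps,pt[idx]],"\n",T)
    print("sides",np.linalg.norm(ps-np.roll(ps,-1,0),axis=1),np.linalg.norm(pt[idx]-np.roll(pt[idx],-1,0),axis=1))
E
```

```text
side [ 55.4  76.   78.  137.2 169. ]
side [ 66. 100. 119. 163. 167.]
top [ 79. 122. 129. 223. 235.]
top [125. 146. 188. 235. 236.]
cover 
 [[282.3 181.2]
 [329.3 165.3]
 [318.4 200.6]
 [307.7 204.5]] 
 [[354.1 201.6]
 [380.3 236.7]
 [312.1 232.8]
 [312.1 232.8]] 
 [[ 565.7 -223.2  566.6 -230.3]
 [ 418.9 -325.4  468.8 -298.2]
 [ 451.7 -131.2  484.5 -113. ]
 [ 482.8 -109.8  484.5 -113. ]] 
 [[ 566.6 -231.1    1.5    0.7]
 [ 444.7 -292.9   28.7   48.7]
 [ 468.3 -111.6   22.2   32.2]
 [ 483.7 -113.1    4.5    1.7]]
sides [178.9 197.   37.7 140.5] [119.1 185.9   0.  143.2]
flap 
 [[251.2 202.7]
 [295.6 210.1]
 [264.6 244.7]
 [232.9 238.9]] 
 [[288.1 173.2]
 [282.3 207.2]
 [221.8 198.1]
 [228.6 164.7]] 
 [[639.3 -43.6 643.8 -51.1]
 [514.6 -19.8 553.9 -33.2]
 [585.  125.8 582.3 126.1]
 [667.3 110.2 670.8 106.4]] 
 [[642.5 -51.3  49.2   4. ]
 [534.7 -33.1  45.7  39.3]
 [583.6 126.1  55.3   2.7]
 [669.6 106.6  51.9   3.1]]
sides [127.  161.7  83.9 156.3] [ 91.7 161.8  90.7 159.8]
```

```bash
python3 - <<'E'
from h import *
np.set_printoptions(precision=1,suppress=True)
s=env.capture("side");t=env.capture("top")
cv2.imwrite("pics/m.png",np.hstack([cv2.resize(white(s,r,th)*255,(380,280)) for r,th in(((278,163,68,46),145),((222,195,64,52),152))]))
for name,rs,rt,z in(("cover",(278,163,68,46),(308,195,78,80),7),("flap",(222,195,64,52),(215,155,78,53),55)):
  for th in(120,128,145,150,155):
    qs=wquad(s,rs,th);qt=wquad(t,rt,185)
    ps,pt=onz(s,qs,z)[:,:2],onz(t,qt,z)[:,:2]
    idx=[np.argmin(np.linalg.norm(pt-p,axis=1)) for p in ps]
    T=tri(s,qs,t,qt[idx]); print(name,th,"\n",np.c_[qs,T])
E
```

```text
cover 120 
 [[ 282.7  180.8  565.8 -230.7    3.6    2.3]
 [ 323.4  167.1  453.7 -295.5   18.7   30.4]
 [ 323.4  198.9  461.1 -110.4   30.5   46.1]
 [ 307.3  204.7  484.  -113.     3.9    0.4]]
cover 128 
 [[ 282.3  181.1  566.6 -230.9    2.1    0.9]
 [ 329.4  164.9  444.5 -292.6   30.5   49.1]
 [ 318.   200.8  468.7 -111.4   21.6   31.1]
 [ 307.6  204.6  483.6 -112.9    4.2    1.3]]
cover 145 
 [[ 286.2  180.   560.2 -230.2    7.6   13.1]
 [ 309.8  172.   475.  -300.7   -6.    12.5]
 [ 335.1  187.6  396.7 -178.2   23.8   12.2]
 [ 334.7  194.7  395.3 -181.5   -5.4   13.2]]
cover 150 
 [[ 284.1  180.9  563.7 -230.8    3.2    6.5]
 [ 323.6  167.3  453.3 -295.7   17.9   31.2]
 [ 323.6  198.4  460.8 -110.2   32.5   46.7]
 [ 307.5  204.3  483.7 -112.9    5.5    1. ]]
cover 155 
 [[ 283.2  181.4  565.1 -231.1    1.1    4. ]
 [ 323.9  167.2  452.9 -295.5   18.5   32. ]
 [ 323.9  198.2  460.5 -110.1   33.4   47.4]
 [ 307.6  204.1  483.6 -112.8    6.2    1.2]]Traceback (most recent call last):
  File "<stdin>", line 7, in <module>
  File "h.py", line 41, in wquad
    return (quad(white(c,roi,thr,up))+.5)/up-.5+np.array(roi[:2])
            ~~~~^^^^^^^^^^^^^^^^^^^^^
  File "h.py", line 32, in quad
    vx,vy,x,y=cv2.fitLine(pts[m].astype(np.float32),cv2.DIST_HUBER,0,.01,.01).ravel()
              ~~~~~~~~~~~^^^^^^^^^^^^^^^^^^^^^^^^^^^^^^^^^^^^^^^^^^^^^^^^^^^^
cv2.error: OpenCV(4.12.0) /io/opencv/modules/imgproc/src/linefit.cpp:50: error: (-215:Assertion failed) count > 0 in function 'fitLine2D_wods'
```

View pics/m.png

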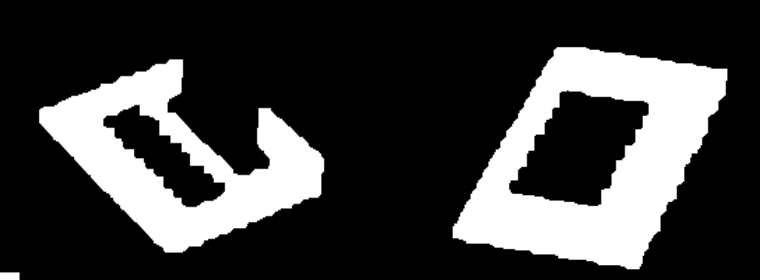

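The mask shows the grip hiding part of the cover's far edge in the side view, while the flap quad is clean. So I'll take the cover from the top quad, checked against the two good side corners, and the flap from both views.

```bash
python3 - <<'E'
from h import *
np.set_printoptions(precision=1,suppress=True)
s=env.capture("side");t=env.capture("top")
qc=wquad(t,(308,195,78,80),185); p=onz(t,qc,7)[:,:2]; print("cover",p, p.mean(0))
rear=(p[np.argsort(-p[:,0])]) ; 
qs=wquad(s,(222,195,64,52),150);qt=wquad(t,(215,155,78,53),185)
ps,pt=onz(s,qs,55)[:,:2],onz(t,qt,55)[:,:2]
idx=[np.argmin(np.linalg.norm(pt-x,axis=1)) for x in ps]
print("flap",np.c_[ps,pt[idx],tri(s,qs,t,qt[idx])])
# dark grip & orange strip
def blob(c,r,f,up=4):
    x,y,w,h=r; im=cv2.resize(c["color"][y:y+h,x:x+w],None,fx=up,fy=up,interpolation=cv2.INTER_CUBIC)
    m=f(cv2.cvtColor(im,cv2.COLOR_RGB2HSV)).astype(np.uint8)
    k=max(cv2.findContours(m,cv2.RETR_EXTERNAL,cv2.CHAIN_APPROX_NONE)[0],key=cv2.contourArea)
    b=cv2.boxPoints(cv2.minAreaRect(k)); return (b+.5)/up-.5+np.array([x,y]),cv2.contourArea(k)/up**2
org=lambda h:(h[...,0]<16)&(h[...,1]>90)&(h[...,2]>90)
for n,c,r in(("side",s,(295,215,30,35)),("top",t,(222,225,54,20))):
    b,a=blob(c,r,org);print("strip",n,a,b,"\n",onz(c,b,53)[:,:2],onz(c,b.mean(0),53))
b,a=blob(t,(332,225,35,28),lambda h:h[...,2]<110);print("grip top",a,b,onz(t,b,35)[:,:2],onz(t,b.mean(0),35))
E
```

```text
cover [[ 566.9 -230. ]
 [ 468.8 -298.5]
 [ 389.5 -180.1]
 [ 484.  -112.6]] [ 477.3 -205.3]
flap [[638.4 -42.8 644.  -50.6 642.2 -50.9  49.    5. ]
 [556.2 -27.6 575.9 -37.3 566.7 -37.6  47.7  19.5]
 [584.3 125.3 580.2 123.5 582.4 123.8  53.6   4.1]
 [667.2 109.4 670.7 106.8 669.4 106.9  52.9   3.2]]
strip side 95.40625 [[301.1 246.3]
 [310.6 218.7]
 [314.4 220. ]
 [304.9 247.6]] 
 [[493.6 122.7]
 [472.9  12. ]
 [462.6  16.7]
 [484.  126.8]] [[478.6  71.4  53. ]]
strip top 84.8125 [[227.  234.4]
 [227.4 231.7]
 [266.1 238.3]
 [265.7 241. ]] 
 [[486.2 114.7]
 [493.2 113.4]
 [473.1  11.5]
 [466.1  12.9]] [[479.6  63.1  53. ]]
grip top 107.1875 [[340.  245.6]
 [358.5 231.7]
 [361.6 235.9]
 [343.1 249.7]] [[ 448.4 -184.6]
 [ 484.  -235.1]
 [ 472.7 -243.1]
 [ 437.1 -192.5]] [[ 460.6 -213.8   35. ]]
```

```bash
cat > go.py <<'E'
import sys,numpy as np
from scipy.spatial.transform import Rotation as Ro
from workcell import env
def go(x,y,z,yaw,tilt=0):
    s=env.get_state();R=Ro.from_euler('xyz',s["tool_rot"])
    T=Ro.from_euler('xyz',[np.pi,0,yaw])*Ro.from_rotvec([tilt,0,0])
    d=R.inv().apply(np.array([x,y,z])-s["position"]); w=(R.inv()*T).as_rotvec()
    print("shift",d.round(1),"rot",w.round(3),"| t",round(s["clock"],2),"pos",s["position"].round(1),s["tool_rot"].round(3),"F",s["ft_force"].round(1),"g",round(s["grip_width"],3),round(s["grip_force"],1))
if __name__=="__main__": go(*map(float,sys.argv[1:]))
E
python3 go.py 461 -216.3 110 2.186
```

```text
shift [-499.5 -624.   121.3] rot [-0.     0.     0.713] | t 0.4 pos [126.2 509.5 231.1] [-3.141 -0.     2.899] F [ 0.3 -0.  -0.2] g 0.995 0.0
```
Check tool-x: shift of -499 in tool x: fine. Go first horizontally with small z, then down. Straight line descends from 231 to 110 over 20 rows; at case region (y~50) z~155, TCP clear of case. Pot 74 high at y -300ish. Fine.

The rows are not in the units I measure in: shifts go in units of 20 mm. I convert before sending: 30 mm is 1.5, -624 mm is -31.2.

```bash
R="";echo '[0.6,-12.5,-15.6,1.5,0,0,0.4,0.6,-12.5,-15.6,1.5,0,0,0.4,0.6,-12.5,-15.6,1.5,0,0,0.4,0.6,-12.5,-15.6,1.5,0,0,0.4,0.6,-12.5,-15.6,1.5,0,0,0.4,0.6,-12.5,-15.6,1.5,0,0,0.4,0.6,-12.5,-15.6,1.5,0,0,0.4,0.6,-12.5,-15.6,1.5,0,0,0.4,0.6,-12.5,-15.6,1.5,0,0,0.4,0.6,-12.5,-15.6,1.5,0,0,0.4,0.6,-24.975,-31.2,6.05,0,0,0.713,0.6,-24.975,-31.2,6.05,0,0,0.713,0.6,-24.975,-31.2,6.05,0,0,0.713,0.6,-24.975,-31.2,6.05,0,0,0.713,0.6,-24.975,-31.2,6.05,0,0,0.713,0.6,-24.975,-31.2,6.05,0,0,0.713,0.6,-24.975,-31.2,6.05,0,0,0.713,0.6,-24.975,-31.2,6.05,0,0,0.713,0.6,-24.975,-31.2,6.05,0,0,0.713,0.6,-24.975,-31.2,6.05,0,0,0.713]' | python3 shift.py; python3 go.py 461 -216.3 45 2.186
```

```text
clock: 2.07
position: [461.6, -219.0, 109.5]
tool_rot: [-3.142, 0.001, 2.184]
ft_force: [0.3, -0.4, 0.1]
grip_width: 0.594
grip_force: 0.0
shift [ 2.6  1.1 64.5] rot [-0.     0.001 -0.002] | t 2.07 pos [ 461.6 -219.   109.5] [-3.142e+00  1.000e-03  2.184e+00] F [ 0.3 -0.4  0.1] g 0.594 0.0
```

To row units: 96 mm is 4.8, 90 mm is 4.5.

```bash
echo '[0.6,0.13,0.055,3.2,0,0,0,0.6,0.13,0.055,3.2,0,0,0,0.6,0.13,0.055,4,0,0,0,0.6,0.13,0.055,4.5,0,0,0,0.6,0.13,0.055,4.8,0,0,0,0.6,0.13,0.055,4.8,0,0,0,0.6,0.13,0.055,4.8,0,0,0]' | python3 shift.py; python3 - <<'E'
from h import *
for n in("side","top"):
    c=env.capture(n); u,v=map(int,proj(c,[[461,-216,30]])[0]); print(n,u,v)
    cv2.imwrite(f"pics/g{n}.png",cv2.resize(c["color"][v-45:v+45,u-50:u+50,::-1],None,fx=4,fy=4,interpolation=cv2.INTER_CUBIC))
cv2.imwrite("pics/g1.png",np.hstack([cv2.imread("pics/gside.png"),cv2.imread("pics/gtop.png")]))
E
```

```text
clock: 2.65
position: [461.1, -213.7, 15.2]
tool_rot: [3.141, 0.001, 2.186]
ft_force: [0.1, 0.4, 0.4]
grip_width: 0.599
grip_force: 0.0
side 316 177
top 351 240
```

View pics/g1.png

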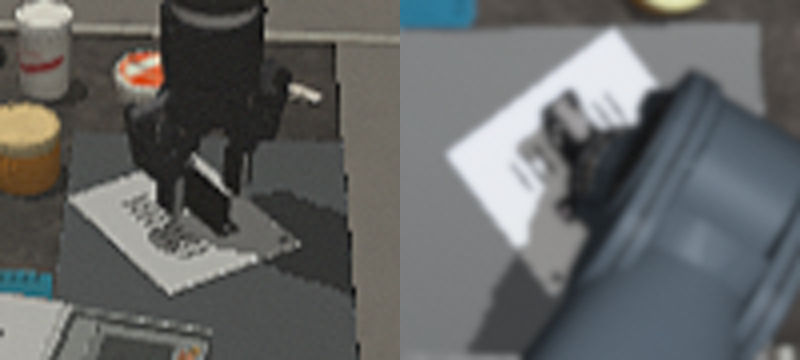

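Side crop: the fingers straddle the grip, at (175,190) and (240,185), with the grip between them at (208,195). I'll lower slightly and close.

To row units: -2.1 mm is -0.105, -1.6 mm is -0.08.

```bash
echo '[0.6,-0.105,-0.08,0.125,0,0,0,0.6,-0.105,-0.08,0.125,0,0,0,0,-0.105,-0.08,0.125,0,0,0,0,-0.105,-0.08,0.125,0,0,0,0,-0.105,-0.08,0.125,0,0,0,0,-0.105,-0.08,0.125,0,0,0,0,-0.105,-0.08,0.125,0,0,0,0,-0.105,-0.08,0.125,0,0,0,0,-0.105,-0.08,0.125,0,0,0,0,-0.105,-0.08,0.125,0,0,0]' | python3 shift.py; python3 go.py 461 -216.3 110 2.186
```

```text
clock: 3.58
position: [460.6, -216.2, 12.1]
tool_rot: [3.141, 0.001, 2.186]
ft_force: [0.7, -0.5, 2.6]
grip_width: 0.126
grip_force: 60.6
shift [ -0.4   0.3 -97.9] rot [ 0.     0.001 -0.   ] | t 3.58 pos [ 460.6 -216.2   12.1] [3.141e+00 1.000e-03 2.186e+00] F [ 0.7 -0.5  2.6] g 0.126 60.6
```

To row units: -80 mm is -4, -40 mm is -2.

```bash
echo '[0,0,0,-2,0,0,0,0,0,0,-4,0,0,0,0,0,0,-4.9,0,0,0,0,0,0,-4.9,0,0,0,0,0,0,-4.9,0,0,0]' | python3 shift.py; python3 go.py 470 64 105 1.383 0
```

```text
clock: 4.0
position: [461.0, -216.4, 110.5]
tool_rot: [3.141, 0.002, 2.186]
ft_force: [0.1, -0.6, -1.9]
grip_width: 0.13
grip_force: 60.3
shift [223.9 169.2   5.2] rot [0.002 0.001 0.803] | t 4.0 pos [ 461.  -216.4  110.5] [3.141e+00 2.000e-03 2.186e+00] F [ 0.1 -0.6 -1.9] g 0.13 60.3
```

```bash
echo '[0,1.5,1.1,0,0,0,0.1,0,3,2.25,0,0,0,0.2,0,4.5,3.35,0,0,0,0.3,0,6,4.5,0,0,0,0.4,0,7.5,5.65,0.1,0,0,0.5,0,9,6.8,0.25,0,0,0.6,0,10.5,7.9,0.25,0,0,0.7,0,11.2,8.45,0.25,0,0,0.803,0,11.2,8.45,0.25,0,0,0.803,0,11.2,8.45,0.25,0,0,0.803,0,11.2,8.45,0.25,0,0,0.803,0,11.2,8.45,0.25,0,0,0.803]' | python3 shift.py; python3 go.py 470 64 105 1.383 0;  python3 - <<'E'
from h import *
A=[]
for n in("side","top"):
    c=env.capture(n); cv2.imwrite(f"pics/full_{n}.png",c["color"][:,:,::-1]); u,v=map(int,proj(c,[[510,50,60]])[0]); print(n,u,v)
    A.append(cv2.resize(c["color"][v-50:v+50,u-50:u+50,::-1],None,fx=4,fy=4,interpolation=cv2.INTER_CUBIC))
cv2.imwrite("pics/p1.png",np.hstack(A))
E
```

```text
clock: 5.0
position: [468.3, 63.4, 103.5]
tool_rot: [-3.139, 0.001, 1.382]
ft_force: [-0.1, 0.8, -2.8]
grip_width: 0.127
grip_force: 60.1
shift [ 0.9  1.5 -1.5] rot [-0.002  0.001 -0.001] | t 5.0 pos [468.3  63.4 103.5] [-3.139e+00  1.000e-03  1.382e+00] F [-0.1  0.8 -2.8] g 0.127 60.1
side 296 225
top 251 224
```

View pics/p1.png

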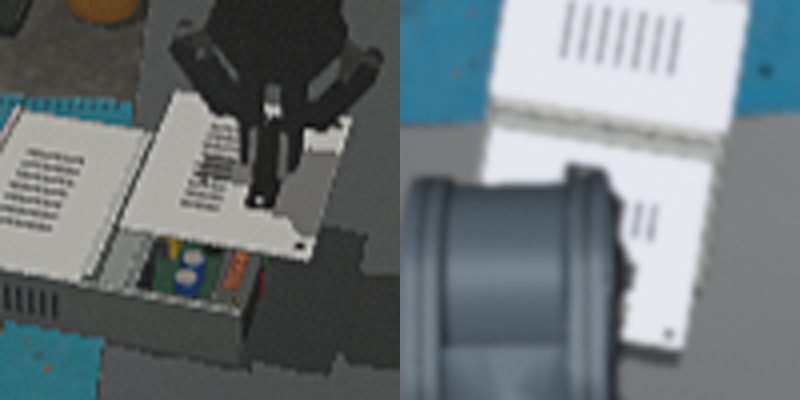

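Side crop: the cover is held level above the opening. Top crop: the cover's rear edge runs from (490,130) to (716,155), just in front of the flap's lip and roughly parallel to it. Next I'll measure the cover's edges against the flap's.

```bash
cat > meas.py <<'E'
from h import *
from scipy.spatial.transform import Rotation as Ro
np.set_printoptions(precision=2,suppress=True)
def edge(c,P,n,half=7,thr=None):
    """subpixel step between bright inside and darker outside along image normals, at world pts P, outward world dir n"""
    g=cv2.cvtColor(c["color"],cv2.COLOR_RGB2GRAY).astype(np.float32); a=proj(c,P); d=proj(c,P+n)-a; d/=np.linalg.norm(d,axis=1)[:,None]
    t=np.arange(-half,half+.01,.25); X=(a[:,None]+t[None,:,None]*d[:,None]).astype(np.float32)
    v=cv2.remap(g,X[...,0],X[...,1],cv2.INTER_LINEAR); v=cv2.GaussianBlur(v,(5,1),0)
    G=np.diff(v,axis=1); i=np.argmin(G,axis=1); ok=G.min(1)<-4
    return X[np.arange(len(i)),i][ok]
def cover_flap(c,st,case=(564.7,46.0,-.188)):
    R=Ro.from_euler('xyz',st["tool_rot"]).as_matrix(); ux,uy,uz=R[:,1],R[:,0],-R[:,2]
    O=st["position"]+20*ux-8.1*uz+3*uz   # top centre of plate, nominal
    cu=np.array([np.cos(case[2]),np.sin(case[2]),0]);cv_=np.array([-cu[1],cu[0],0]);co=np.array([*case[:2],55.])
    def rep(name,P,n,O,z,ax):
        e=edge(c,P,n); 
        if len(e)<3: print(name,"few",len(e));return
        W=onz(c,e,z); q=(W-O)@ax; print(name,len(e),"med %.1f sd %.1f"%(np.median(q),q.std()),q.round(1)[:: max(1,len(q)//8)])
    s=np.linspace
    rep("cover rear  (60)",np.array([O+60*ux+k*uy for k in s(-60,60,25)]),ux,O,O[2],ux)
    rep("cover y- (-72)",np.array([O-72*uy+k*ux for k in s(-40,52,25)]),-uy,O,O[2],uy)
    rep("cover y+ (72)",np.array([O+72*uy+k*ux for k in s(30,54,9)]),uy,O,O[2],uy)
    rep("flap y- ",np.array([co-76*cv_+k*cu for k in s(20,85,25)]),-cv_,co,55,cv_)
    rep("flap y+ ",np.array([co+76*cv_+k*cu for k in s(20,85,25)]),cv_,co,55,cv_)
    rep("flap rear",np.array([co+95*cu+k*cv_ for k in s(-60,60,25)]),cu,co,55,cu)
if __name__=="__main__":
    st=env.get_state()
    for n in("top","side"):
        print(n); cover_flap(env.capture(n),st)
E
python3 meas.py
```

```text
top
cover rear  (60) 25 med 60.0 sd 0.7 [60.  60.  60.  60.  60.  60.  60.6 60.  59.4]
cover y- (-72) 25 med -72.6 sd 0.6 [-72.6 -73.3 -72.6 -72.6 -73.3 -73.3 -72.  -72.6 -73.3]
cover y+ (72) 9 med 70.7 sd 0.7 [70.1 71.4 70.7 69.4 70.1 70.7 70.7 71.3 69.4]
flap y-  25 med -80.6 sd 0.6 [-80.6 -79.3 -80.6 -80.6 -80.6 -79.3 -80.6 -80.  -80.6]
flap y+  25 med 80.0 sd 0.5 [80.  79.3 80.  79.3 80.  80.  80.  79.3 80.7]
flap rear 25 med 100.3 sd 2.4 [ 91.7  99.7 100.3 100.3 100.3 101.  101.  101.   99.7]
side
cover rear  (60) 25 med 57.4 sd 0.6 [57.3 58.6 58.  56.7 57.4 56.7 57.4 56.8 57.4]
cover y- (-72) 19 med -51.9 sd 9.4 [-50.9 -43.6 -69.9 -45.7 -49.8 -48.8 -50.9 -62.4 -69.8 -68.8]
cover y+ (72) 9 med 74.8 sd 0.9 [76.5 73.9 74.8 75.7 75.7 73.9 73.9 74.8 75.7]
flap y-  25 med -76.0 sd 1.0 [-74.9 -77.1 -76.  -77.1 -76.  -77.1 -76.  -78.1 -76. ]
flap y+  25 med 83.9 sd 0.8 [84.8 83.9 85.7 83.9 83.1 84.8 83.  84.8 83. ]
flap rear 25 med 96.4 sd 3.6 [90.  97.1 97.8 89.4 90.2 97.1 97.  97.  89.6]
```

```bash
cat > ins.py <<'E'
import sys,numpy as np
from scipy.spatial.transform import Rotation as Ro
from workcell import env
# args: target rear x, z in case frame (mm), tilt (front up +)
O=np.array([564.7,46.0,4.]);C=Ro.from_euler('z',-.188);dy=.8;L=np.array([0,80.,8.1])
s=env.get_state();R=Ro.from_euler('xyz',s["tool_rot"]);p=s["position"]
r=C.inv().apply(p+R.apply(L)-O); r[1]-=dy
f=C.inv().apply(p+R.apply([0,-40,8.1])-O)
print("now rear",r.round(1),"front z",f[2].round(1),"rot",(Ro.from_euler('xyz',[np.pi,0,1.383]).inv()*R).as_rotvec().round(4),"F",C.inv().apply(s["ft_force"]).round(1),"tq",C.inv().apply(s["wrist_torque"]).round(2),"t",round(s["clock"],2),"g",round(s["grip_force"],1),round(s["grip_width"],3))
if len(sys.argv)>3:
    x,z,t=map(float,sys.argv[1:4]); T=Ro.from_euler('xyz',[np.pi,0,1.383])*Ro.from_rotvec([t,0,0])
    P=O+C.apply([x,dy,z])-T.apply(L); print("shift",R.inv().apply(P-p).round(1),"rot",(R.inv()*T).as_rotvec().round(3))
E
python3 ins.py -15 60 0.075
```

```text
now rear [-17.1  -1.7  92.6] front z 92.6 rot [ 0.0001 -0.0002  0.0017] F [-0.2  0.2 -2.4] tq [-0.    0.01 -0.04] t 5.2 g 60.1 0.125
shift [ 1.5  2.9 26.6] rot [ 0.075  0.    -0.002]
```

To row units: 26.6 mm is 1.33, 20 mm is 1.

```bash
echo '[0,0.075,0.145,0.5,0.04,0,0,0,0.075,0.145,1,0.075,0,0,0,0.075,0.145,1.33,0.075,0,-0.002,0,0.075,0.145,1.33,0.075,0,-0.002,0,0.075,0.145,1.33,0.075,0,-0.002,0,0.075,0.145,1.33,0.075,0,-0.002]' | python3 shift.py; python3 ins.py -14 47 0.075
```

```text
clock: 5.7
position: [472.2, 65.2, 78.6]
tool_rot: [-3.067, -0.0, 1.385]
ft_force: [0.2, 0.2, -1.8]
grip_width: 0.127
grip_force: 60.1
now rear [-15.3   0.9  60.6] front z 69.5 rot [ 0.0741  0.0001 -0.0016] F [ 0.2  0.2 -1.8] tq [-0.02 -0.07 -0.02] t 5.7 g 60.1 0.127
shift [-0.8  2.3 13.4] rot [ 0.001 -0.     0.002]
```

To row units: 14.5 mm is 0.725, 14 mm is 0.7.

```bash
echo '[0,-0.04,0.1,0.3,0,0,0.002,0,-0.04,0.1,0.55,0,0,0.002,0,-0.04,0.1,0.65,0,0,0.002,0,-0.04,0.1,0.7,0,0,0.002,0,-0.04,0.1,0.725,0,0,0.002,0,-0.04,0.1,0.725,0,0,0.002,0,-0.04,0.1,0.725,0,0,0.002,0,-0.04,0.1,0.725,0,0,0.002]' | python3 shift.py; python3 ins.py -14 44.5 0.075; python3 meas.py
```

```text
clock: 6.37
position: [473.2, 64.4, 63.8]
tool_rot: [-3.067, 0.0, 1.383]
ft_force: [-0.4, -0.2, -2.4]
grip_width: 0.129
grip_force: 60.1
now rear [-14.1   0.2  45.8] front z 54.7 rot [0.0746 0.     0.0002] F [-0.4 -0.3 -2.4] tq [-0.05 -0.08  0.04] t 6.37 g 60.1 0.129
shift [-0.2  0.2  1.2] rot [ 0. -0. -0.]
top
cover rear  (60) 8 med 59.5 sd 0.5 [59.5 58.8 58.8 60.1 59.5 58.8 60.1 59.5]
cover y- (-72) 25 med -73.3 sd 0.6 [-73.9 -72.6 -72.6 -73.3 -72.7 -72.7 -73.3 -74.  -72. ]
cover y+ (72) few 0
flap y-  25 med -80.6 sd 0.6 [-80.6 -79.3 -80.6 -81.3 -80.6 -79.3 -80.6 -79.3 -80.6]
flap y+  25 med 80.0 sd 0.5 [80.  79.3 80.  79.3 80.  80.  80.  79.3 80.7]
flap rear 25 med 100.3 sd 2.4 [ 91.7  99.7 100.3 100.3 100.3 101.  100.3  99.  100.3]
side
cover rear  (60) 25 med 63.7 sd 4.4 [56.3 63.7 64.9 55.7 55.  56.3 64.7 55.7 64.6]
cover y- (-72) 19 med -52.3 sd 11.6 [-49.5 -53.  -67.6 -71.1 -44.7 -47.1 -45.4 -49.9 -59.5 -66.2]
cover y+ (72) 9 med 78.4 sd 4.4 [77.  77.3 78.4 78.6 77.1 88.8 77.6 78.7 87.7]
flap y-  25 med -77.1 sd 1.0 [-78.1 -77.1 -76.  -77.1 -76.  -77.1 -76.  -78.1 -77.1]
flap y+  25 med 83.9 sd 0.8 [84.8 83.9 85.7 83.9 83.1 84.8 83.  84.8 83. ]
flap rear 25 med 96.4 sd 3.6 [90.  97.1 97.8 89.4 90.2 97.1 97.  97.  89.6]
```

To row units: 1.3 mm is 0.065, 0.7 mm is 0.035.

```bash
echo '[0,0,0,0.035,0,0,0,0,0,0,0.065,0,0,0,0,0,0,0.065,0,0,0,0,0,0,0.065,0,0,0]' | python3 shift.py; python3 ins.py; echo '[0,0,0,0.025,0,0,0,0,0,0,0.025,0,0,0,0,0,0,0.025,0,0,0]' | python3 shift.py; python3 ins.py;echo '[0,0,0,0.025,0,0,0,0,0,0,0.025,0,0,0,0,0,0,0.025,0,0,0]' | python3 shift.py; python3 ins.py
```

```text
clock: 6.8
position: [472.8, 64.4, 62.2]
tool_rot: [-3.066, 0.0, 1.383]
ft_force: [0.0, -0.3, -2.0]
grip_width: 0.129
grip_force: 60.1
now rear [-14.5   0.1  44.1] front z 53.1 rot [ 0.0752 -0.0001  0.0002] F [ 0.1 -0.3 -2. ] tq [-0.01 -0.05  0.04] t 6.8 g 60.1 0.129
clock: 7.05
position: [473.0, 64.4, 62.0]
tool_rot: [-3.067, 0.0, 1.383]
ft_force: [-0.7, -0.9, -0.2]
grip_width: 0.127
grip_force: 60.2
now rear [-14.4   0.1  44. ] front z 52.9 rot [ 0.0748 -0.      0.0002] F [-0.6 -1.  -0.2] tq [-0.05 -0.   -0.02] t 7.05 g 60.2 0.127
clock: 7.3
position: [473.0, 64.4, 61.9]
tool_rot: [-3.067, 0.0, 1.383]
ft_force: [-1.6, 0.1, 3.5]
grip_width: 0.128
grip_force: 60.8
now rear [-14.4   0.1  43.9] front z 52.8 rot [ 0.0745 -0.      0.0002] F [-1.6 -0.2  3.5] tq [-0.07  0.26  0.01] t 7.3 g 60.8 0.128
```

Contact came exactly at ledge height (rear z = 44.0). I'll back off slightly and slide in.

To row units: 20 mm is 1, 8 mm is 0.4.

```bash
echo '[0,0,0,-0.04,0,0,0,0,0,0.2,-0.055,0,0,0,0,0,0.4,-0.07,0,0,0,0,0,0.6,-0.085,0,0,0,0,0,0.8,-0.1,0,0,0,0,0,1,-0.115,0,0,0,0,0,1,-0.115,0,0,0,0,0,1,-0.115,0,0,0]' | python3 shift.py; python3 ins.py 14 44.4 0.07
```

```text
clock: 7.97
position: [493.3, 60.5, 62.0]
tool_rot: [-3.067, 0.0, 1.383]
ft_force: [-0.2, -0.3, -2.0]
grip_width: 0.129
grip_force: 60.3
now rear [ 6.3  0.  44. ] front z 52.9 rot [ 0.0743 -0.0001  0.0004] F [-0.1 -0.3 -2. ] tq [-0.02 -0.23 -0.07] t 7.97 g 60.3 0.129
shift [-0.1  7.6 -0.6] rot [-0.004  0.    -0.   ]
```

To row units: 8 mm is 0.4, 6 mm is 0.3.

```bash
echo '[0,0,0.1,-0.015,0,0,0,0,0,0.2,-0.025,0,0,0,0,0,0.3,-0.035,0,0,0,0,0,0.4,-0.045,0,0,0,0,0,0.4,-0.045,0,0,0,0,0,0.4,-0.045,0,0,0]' | python3 shift.py; python3 ins.py 20 44.3 0.065; echo '[0,0,0.075,-0.0075,0,0,0,0,0,0.15,-0.015,0,0,0,0,0,0.15,-0.015,0,0,0,0,0,0.15,-0.015,0,0,0]' | python3 shift.py; python3 ins.py 20 44 0.065
```

```text
clock: 8.47
position: [500.5, 59.1, 62.2]
tool_rot: [-3.066, 0.0, 1.383]
ft_force: [0.1, -0.3, -2.0]
grip_width: 0.13
grip_force: 60.1
now rear [13.7  0.1 44.2] front z 53.2 rot [ 0.0753 -0.0001  0.0003] F [ 0.2 -0.3 -2. ] tq [ 0.03 -0.07  0.03] t 8.47 g 60.1 0.13
shift [-0.1  6.2  0.2] rot [-0.01  0.   -0.  ]
clock: 8.8
position: [503.5, 58.6, 62.5]
tool_rot: [-3.067, 0.0, 1.383]
ft_force: [-0.5, 0.7, -1.7]
grip_width: 0.129
grip_force: 60.1
now rear [16.7  0.1 44.4] front z 53.4 rot [ 0.075  -0.0001  0.0002] F [-0.6  0.6 -1.7] tq [-0.03 -0.08  0.05] t 8.8 g 60.1 0.129
shift [-0.1  3.2  1. ] rot [-0.01  0.   -0.  ]
```

The rows are not in the units I measure in: shifts go in units of 20 mm. I convert before sending: -0.05 mm is -0.0025, 3 mm is 0.15.

```bash
echo '[0,0,0.075,-0.0025,0,0,0,0,0,0.15,0,0,0,0,0,0,0.15,0,0,0,0,0,0,0.15,0,0,0,0]' | python3 shift.py; python3 ins.py 19.7 44 0.03; python3 - <<'E'
from h import *
A=[]
for n in("side","top"):
    c=env.capture(n); u,v=map(int,proj(c,[[530,50,60]])[0]); 
    A.append(cv2.resize(c["color"][v-50:v+50,u-50:u+50,::-1],None,fx=4,fy=4,interpolation=cv2.INTER_CUBIC))
cv2.imwrite("pics/p2.png",np.hstack(A))
E
```

```text
clock: 9.13
position: [506.5, 58.0, 62.3]
tool_rot: [-3.067, 0.0, 1.383]
ft_force: [0.9, -0.0, -1.4]
grip_width: 0.127
grip_force: 60.1
now rear [19.8  0.1 44.2] front z 53.2 rot [ 0.075  -0.      0.0002] F [ 0.9  0.2 -1.4] tq [-0.02 -0.05 -0.02] t 9.13 g 60.1 0.127
shift [-0.1 -0.3  3.8] rot [-0.045  0.    -0.   ]
```

View pics/p2.png

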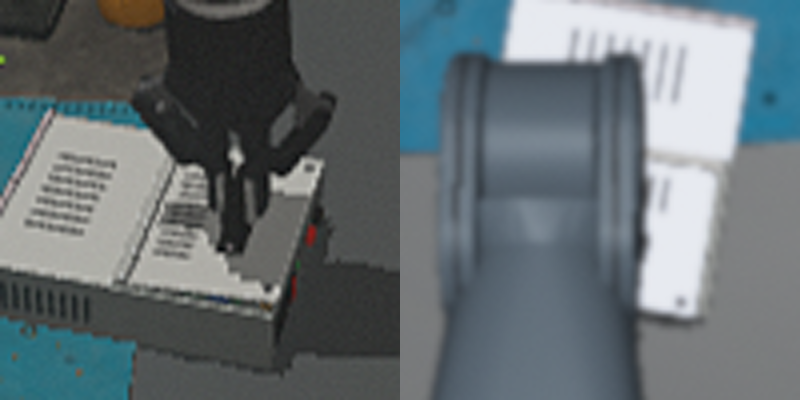

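The side crop shows the cover's rear edge under the flap, the flap still closed, and the front edge at (285,290) slightly raised and flush with the panel. Next I'll level it and press.

To row units: 3.8 mm is 0.19, 2.5 mm is 0.125.

```bash
echo '[0,0,-0.005,0.065,-0.015,0,0,0,0,-0.01,0.125,-0.03,0,0,0,0,-0.015,0.19,-0.045,0,0,0,0,-0.015,0.19,-0.045,0,0,0,0,-0.015,0.19,-0.045,0,0]' | python3 shift.py; python3 ins.py 19.7 44 0
```

```text
clock: 9.65
position: [506.1, 58.1, 59.6]
tool_rot: [-3.114, 0.0, 1.383]
ft_force: [-1.2, -0.7, 2.9]
grip_width: 0.126
grip_force: 60.9
now rear [19.9  0.1 45.3] front z 48.6 rot [ 0.028  -0.      0.0001] F [-1.1 -0.9  2.9] tq [-0.16  0.25 -0.05] t 9.65 g 60.9 0.126
shift [-0.1 -0.4  3.5] rot [-0.028  0.    -0.   ]
```

To row units: 3.5 mm is 0.175, 2.4 mm is 0.12.

```bash
echo '[0,0,-0.005,0.06,-0.01,0,0,0,0,-0.01,0.12,-0.02,0,0,0,0,-0.015,0.175,-0.028,0,0,0,0,-0.015,0.175,-0.028,0,0,0,0,-0.015,0.175,-0.028,0,0]' | python3 shift.py; python3 ins.py 19.7 44 0
```

```text
clock: 10.07
position: [506.1, 58.1, 56.8]
tool_rot: [3.141, -0.0, 1.383]
ft_force: [-2.0, -0.6, 7.8]
grip_width: 0.127
grip_force: 61.7
now rear [20.2  0.2 44.7] front z 44.7 rot [-0.0006  0.0001  0.0001] F [-1.9 -1.   7.8] tq [-0.19  0.65  0.05] t 10.07 g 61.7 0.127
shift [-0.2 -0.5  0.7] rot [ 0.001 -0.    -0.   ]
```

To row units: 1.5 mm is 0.075, 0.8 mm is 0.04.

```bash
echo '[0,0,-0.01,0.04,0,0,0,0,0,-0.01,0.075,0,0,0,0,0,-0.01,0.075,0,0,0,0,0,-0.01,0.075,0,0,0,0,0,-0.01,0.075,0,0,0]' | python3 shift.py; python3 ins.py 19.7 44 0; python3 - <<'E'
from h import *
A=[]
for n in("side",):
    c=env.capture(n); u,v=map(int,proj(c,[[500,50,55]])[0]); 
    A.append(cv2.resize(c["color"][v-40:v+45,u-55:u+45,::-1],None,fx=7,fy=7,interpolation=cv2.INTER_CUBIC))
cv2.imwrite("pics/p3.png",A[0])
E
```

```text
clock: 10.48
position: [506.1, 58.1, 56.3]
tool_rot: [3.141, -0.0, 1.383]
ft_force: [-3.9, 0.2, 12.5]
grip_width: 0.124
grip_force: 62.2
now rear [20.2  0.2 44.2] front z 44.1 rot [-0.0009  0.      0.0001] F [-3.9 -0.5 12.5] tq [-0.34  0.93  0.05] t 10.48 g 62.2 0.124
shift [-0.2 -0.5  0.2] rot [ 0.001 -0.    -0.   ]
```

View pics/p3.png

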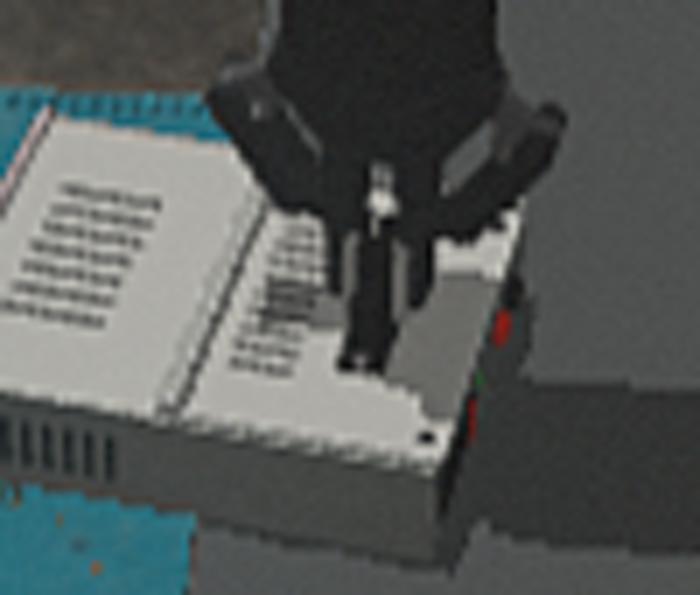

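The picture shows the cover flat and flush with the cheeks and front panel (front corner at (440,460)), with the flap lying closed over its rear edge. I'll let it settle for a few rows and then hand in.

To row units: 0.2 mm is 0.01.

```bash
echo '[0,0,0,0.01,0,0,0,0,0,0,0.01,0,0,0,0,0,0,0.01,0,0,0,0,0,0,0.01,0,0,0,0,0,0,0.01,0,0,0,0,0,0,0.01,0,0,0]' | python3 shift.py && python3 ins.py && python3 -c "
from workcell import env
print(env.sign_off())"
```

```text
clock: 11.03
position: [506.1, 58.1, 56.2]
tool_rot: [3.141, -0.0, 1.383]
ft_force: [-3.4, -0.1, 13.6]
grip_width: 0.129
grip_force: 62.3
now rear [20.2  0.2 44.2] front z 44.1 rot [-0.0009  0.      0.0001] F [-3.3 -0.8 13.6] tq [-0.35  1.04  0.03] t 11.03 g 62.3 0.129
the job is handed in; nothing more can be done
None
```

The job is handed in: the cover sits under the closed flap, measured at home (rear edge at x = 20.2, z = 44.2 mm), level and held down with about 14 N at 11 s; the hand-in call returned no verdict.

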